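# Eject the stuck brass slug from the sleeve stand

## Robot

A 6-joint arm with a two-finger parallel gripper is mounted at the origin on a cart in front of the work surface, level with it; the furniture and walls round the work are solid. World frame = base frame: x ahead of the robot, y to its left, z up, the work surface at z = 0. Lengths are in mm, angles in rad, forces in N, time in s.
With the tool pointing down it reaches from about 300 to 775 mm from the base axis. Payload 14.6 kg.
Tool frame: the origin (TCP) lies at the very end of the fingers, on their centre line; the grasp point (between the pads) lies 19 mm behind it; y points along the fingers, z is the direction in which the jaws open and shut, and the axes are right-handed (so a half turn about y gives the same grasp; the last joint's range is limited). The gripper opens to 94 mm and grips with 3 to 60 N. Pads are 16 mm wide; open, the fingers measure 119 mm over their backs; the gripper's body (75 mm by 177 mm) begins 78 mm behind the grasp point.
Start: joints at [1.173, 0.3, 1.521, -0, 1.321, -0.067], TCP at [178.637, 520.171, 205.446] pointing down, gripper open.
Joint ranges: [-3.03, 3.03], [-0.79, 2.21], [0.23, 2.52], [-1.04, 4.18], [0, 3.07], [-2.55, 2.55]. Speed limits (rad/s): [2.22, 2.22, 2.57, 3.14, 3.14, 3.14].

## Interface

Orientations are given as [roll, pitch, yaw] about the fixed x, y, z axes, in that order (R = Rz(yaw) Ry(pitch) Rx(roll)).
In Python, from cell import monitor, optics, manip gives the robot as it stands.
- The arm moves only by the shell command python3 -m creep 'ROWS' [FORCE]. ROWS is JSON, a list of rows, each an object of numbers: "tx", "ty", "tz": the shift along the tool's x, y, z scaled (see below); "turn": the turn about the tool's y scaled (see below); "fingers": the finger opening in mm, from 0 to 94. In form: [{"tx": .., "ty": .., "tz": .., "turn": .., "fingers": ..}, ...]. A call has 1 to 20 rows; each row is the pose to reach, as a shift and turn from the pose measured when the call began, along the tool's axes at that moment, turning the shorter way round; what a row does not reach only later rows make up. The controller multiplies each number of a shift by 200 mm and each number of a turn by pi rad. A row lasts 1/10 s, in which the tool goes at most 50 mm and 8.59 degrees, less where a joint would pass 70% of its speed; a pose out of reach is approached as far as the arm can. A call with a number of a shift or a turn outside -1 to 1 is refused whole. A call with a gripper value outside its range is refused whole. The fingers move at their own pace and stop on an object; FORCE is the grip in N (left out, the last holds). Time passes only in rows, so rows that repeat a pose let the fingers close. It gives the time, the measured TCP pose, the force and the opening at its end, in the units of the state.
- monitor.read_state(): the state, without advancing time (a new reading comes with each control period).
- optics.camera(name): name is "scene" or "top" or "wrist"; returns a dict with "frame" (480x640x3 uint8, red, green, blue), "range_z" (480x640 float32, mm along the optical axis (not along the pixel's ray), 0 where there is no reading), "fx", "fy", "cx", "cy" (pixels), "R" (3x3) and "t" (3): a world point X has camera coordinates R X + t; the wrist camera has in their place "mount" (4x4, takes a point from camera to tool coordinates, whose origin is the TCP and whose axes are the tool frame's). Camera axes: x right, y down, z forward; pixel columns grow to the right and rows downward; lengths in mm; the calibration is good to about 2 mm. A picture is of the moment at which its call begins: read the wrist's pose just before it.
- manip.sign_off(): hands the job in, once; it reports no verdict.
The state is a dict: "clock": time; "joints": joint angles; "qd": joint speeds; "effort": joint torques, N m; "eef_pos": TCP position; "eef_rot": TCP orientation; "wrist_force": force on the tool from outside, world axes, zero at the start; "moment": the same for the moment, N m; "finger_gap": finger opening in mm.
Only numpy, scipy, OpenCV 4.12 (cv2) and the standard library are available. Lean on these libraries where they do the work, as an engineer would, in place of code of your own. Each camera call takes 0.05 s, during which the arm holds its last target.

## Task

A grooved brass slug is stuck in the sleeve of the green bar stand, held there by the index plunger on top. Pull the plunger's T-handle up, turn it a quarter turn and let it drop into its parking notch so that the pin stays withdrawn; then pick up the push drift and push the slug through the sleeve from the open end away from the tray, until it drops out of the far end into the wooden tray. Draw the drift out again and lay it down flat on the bench, with the plunger still parked, the slug lying in the tray, and the tray, the hammer, the V-block and the oil bottle left where they stand.

Things in the scene. Friction and masses are not known exactly. Their poses are not given: they have to be found in the camera images.
- stand: Green cast stand screwed to the bench, carrying a level steel sleeve 100 mm long, 42 mm outside, plain through bore of 32 mm diameter, axis 64 mm above the bench. Origin on the bench under the sleeve's middle; +x along the sleeve, from the mouth to the outlet over the tray (mouth x = -50, outlet x = +50 mm). Foot 78 x 120 x 12 mm, x = -43 to +35 mm. Plunger axis at x = +12 mm.
- sleeve_mouth (a point): Centre of the sleeve's open mouth on the bore axis, 50 mm behind the middle of the sleeve, 64 mm above the bench: the drift goes in here. Its axes are those of the stand.
- sleeve_end (a point): Centre of the sleeve's other end on the bore axis, 50 mm ahead of the middle, 64 mm above the bench: the slug comes out here.
- lock_pull (a joint): How far the index plunger is pulled up, m: 0 = down (its 8 mm pin stands in the slug's groove and blocks it), 0.015 = upper stop. A spring pulls it down, 6 N when down, 10 N at the stop. It can be turned the quarter turn only when up by at least 0.0125; parked in a notch it rests at about 0.009, the pin clear of the slug.
- lock_turn (a joint): Angle of the T-handle, rad, counter-clockwise from above: 0 = bar along the sleeve (only there, +-0.12, can the pin go down); stops at +1.83 and -1.83. Parking notches at +1.57 and -1.57, bar across the sleeve (it drops in anywhere from 1.3 to 1.8): a quarter turn either way serves. It turns almost freely once up.
- lock_grip (a point): On the plunger's axis inside the black T-handle's bar, 10 mm below its top, 134 mm above the bench when down. The bar is 52 mm long (this point's x), 16 mm thick (its y) and 26 mm high: grip it across the 16 mm from above. The 30 mm wide steel bush begins 26 mm below this point when down, so fingertips may reach 20 mm below this point.
- slug: Brass slug, 29 mm diameter, 60 mm long, 0.28 kg, with a groove (15 mm diameter, 12.5 mm wide) round its middle. Origin at its centre, x along its axis. At the start its rear face is 32 mm inside the sleeve's mouth. A spring ball in the sleeve's top presses on it, so it must be pushed all the way with about 10 to 20 N and does not slide by itself.
- drift: Push drift, 199 mm long, 0.34 kg: square steel handle 22 x 22 x 74 mm, 12 mm round aluminium shank, white nylon head 22 mm in diameter. Origin on its axis in the middle of the handle, +x to the head: handle x = -37 to +37, shank to +144, head's face +162 mm. It lies level on the bench, axis 11 mm high, and balances at about x = +10 mm; grip the handle across its 22 mm sides.
- drift_head (a point): Centre of the flat face of the drift's white nylon head, on its axis, 162 mm ahead of the drift's origin.
- tray: Open wooden parts tray, 100 x 150 x 28 mm, floor 4 mm, walls 7 mm, one cross wall 24 mm high at y = -17 mm; origin at the centre of its underside, y along its 150 mm. It stands loose under the sleeve's outlet, long way along the sleeve, the larger compartment (y = -15 to +68 mm) next to the stand. It stays there.
- hammer: Small hammer with brass head and wooden handle, 56 x 170 x 20 mm, lying on the bench; origin at the centre of its underside, handle along y. Not needed: leave it where it lies.
- vblock: Grey steel V-block, 34 x 40 x 28 mm, standing on the bench; origin at the centre of its underside. Not needed: leave it.
- oiler: Small oil bottle with a thin spout, 28 mm diameter, 93 mm high, standing on the bench; origin at the centre of its underside. Not needed: leave it.
There are look-alikes about, which are no part of the job. Of the things that look like the drift, the larger one is meant.

How it is judged (in metres and radians):
On the way, in this order (a step that is already met when the one before it is completed fails the run):
1. the plunger is pulled up, turned about a quarter turn and let go in its parking notch (value of joint lock_pull between 0.0075 and 0.0115 m and (value of joint lock_turn above 1.15 rad or value of joint lock_turn below -1.15 rad) and contact force between the fingers and anything else below 0.5 N), for 0.2 s.
2. the drift's head is inside the sleeve, past its middle (x of drift_head in the frame of stand above 0 m and y of drift_head in the frame of stand between -0.008 and 0.008 m and z of drift_head in the frame of stand between 0.056 and 0.072 m), for 0.02 s.
3. the slug is out of the sleeve, in the tray (x of slug in the frame of tray between -0.045 and 0.045 m and y of slug in the frame of tray between -0.07 and 0.07 m and z of slug in the frame of tray between 0 and 0.045 m), for 0.2 s.
At the end, for the whole second after the job is handed in: Slug at rest in the tray (centre inside the walls, under 45 mm above its underside); plunger parked (up 7.5 to 11.5 mm, turned over 1.15 rad either way); drift let go, at rest, flat on the bench (axis below 16 mm at the handle, 18 mm at the head) (all of step 1 and all of step 3 and linear speed of each of slug, drift below 0.02 m/s and height (world z) of drift between 0.005 and 0.016 m and height (world z) of drift_head between 0.005 and 0.018 m); the robot touches nothing.
It fails at once if the tray is shifted by more than 30 mm (distance of tray from where it was at the start of the episode above 0.03 m).
It fails at once if the hammer, the V-block or the oil bottle is shifted by more than 25 mm (distance of any of hammer, vblock, oiler from where it was at the start of the episode above 0.025 m).
It also fails if it takes over 72 s, if anything falls off the work surface, if the arm or the gripper's body presses on something with over 40 N, if the wrist force passes 120 N, or if a joint passes its speed limit or range.

## Working session

There is one attempt and no reset: what is moved stays moved. The work goes in short steps, Python scripts to look and compute and a shell command to move; the robot and the scene stay as the last step left them, time stands still between calls to the robot, and variables do not carry over. Pictures are saved under pics/ and viewed, and the job is handed in when it is done.

```bash
ls; mkdir -p pics
python3 - <<'E'
from cell import monitor, optics
import cv2, pickle
print(monitor.read_state())
for n in ["scene","top","wrist"]:
    c=optics.camera(n); pickle.dump(c,open(f"pics/{n}0.pkl","wb"))
    cv2.imwrite(f"pics/{n}0.png",c["frame"][:,:,::-1])
    print(n,c["fx"],c["cx"],c["cy"],c.get("R"),c.get("t"),c.get("mount"))
E
```

```text
pics
{'clock': 0.0, 'joints': array([ 1.17340607e+00,  3.00461048e-01,  1.52159568e+00, -1.93308287e-05,
        1.32069724e+00, -6.66169363e-02]), 'qd': array([ 7.38082920e-06,  5.31745313e-04,  8.49328673e-04, -7.15981993e-04,
       -9.42401473e-04,  1.98054461e-03]), 'effort': array([ 1.02352151e-03, -5.31776798e+01, -3.52749896e+01,  7.09126191e-02,
        2.40256899e-02, -7.01363865e-05]), 'eef_pos': array([178.53814028, 519.93133142, 204.88567045]), 'eef_rot': array([-1.57195631e+00,  5.86238234e-05, -3.30768559e-01]), 'wrist_force': array([-0.55681718, -0.69215638, -0.50376322]), 'moment': array([-0.03683599, -0.01899485,  0.01902281]), 'finger_gap': 94.14618106710518}
scene 492.34030472215494 317.2474768554728 235.4504434995157 [[-0.81276363 -0.58220483 -0.02127966]
 [-0.40103545  0.58559705 -0.70444777]
 [ 0.4225942  -0.56401563 -0.70943676]] [454.44726635 309.75798375 947.28127734] None
top 614.3830931351135 328.4966983645669 237.63523466479657 [[ 0.07579244 -0.9971115  -0.00491587]
 [-0.97541079 -0.0731179  -0.20791238]
 [ 0.20695239  0.02055318 -0.9781351 ]] [ -36.1826021   560.12256578 1653.04184111] None
wrist 344.15532675724995 322.02857083535963 238.7658070788226 None None [[ 9.40607282e-04  9.58310031e-01  2.85728893e-01 -8.28206572e+01]
 [-2.81067981e-04 -2.85728754e-01  9.58310492e-01 -1.79864503e+02]
 [ 9.99999518e-01 -9.81703070e-04  5.91718440e-07 -2.09690097e-01]
 [ 0.00000000e+00  0.00000000e+00  0.00000000e+00  1.00000000e+00]]
```

View pics/scene0.png

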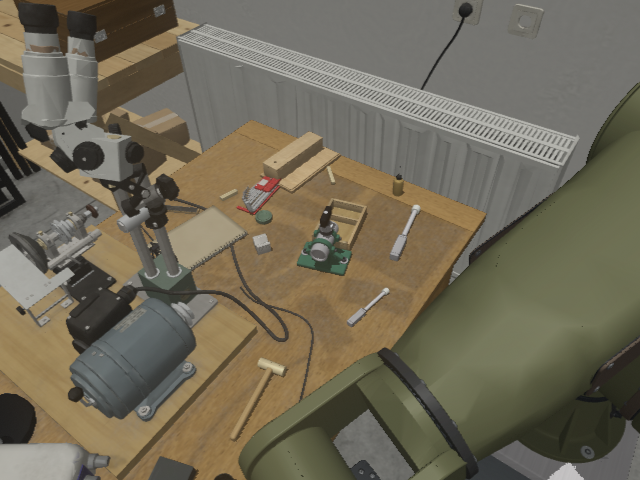

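View pics/top0.png

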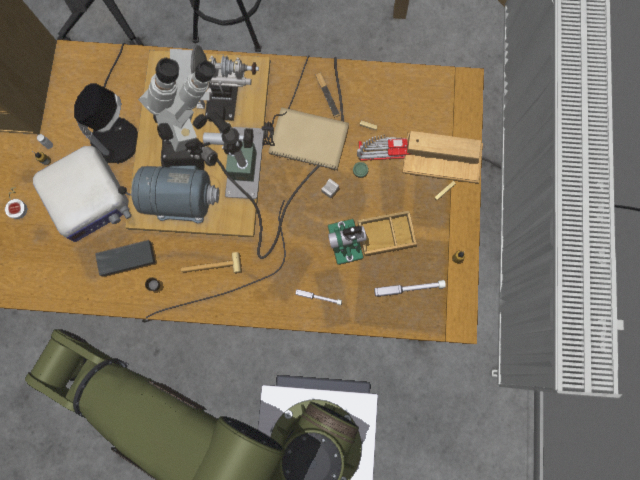

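View pics/wrist0.png

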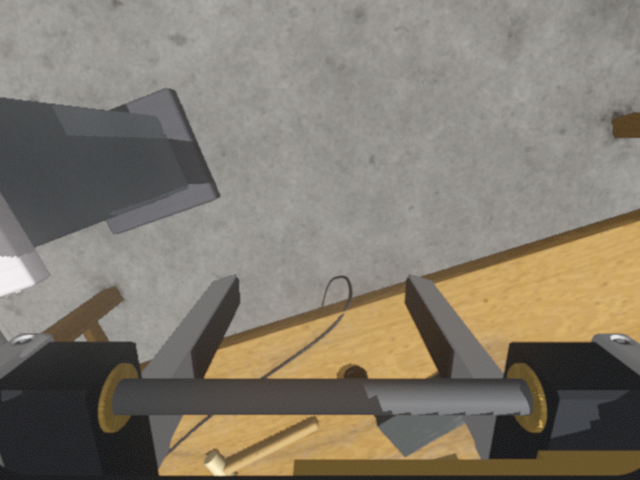

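The top view shows these candidates for the drift: the larger at about (410,288) and the smaller look-alike at (318,297). The stand is at (347,236), the tray at (388,234), and the oiler at (459,257). I'll crop in to check the choice.

```bash
cat > h.py <<'E'
import numpy as np, cv2, pickle
from scipy.spatial.transform import Rotation as Ro
def load(n): return pickle.load(open(f"pics/{n}.pkl","rb"))
def snap(n,tag):
    from cell import monitor, optics
    s=monitor.read_state(); c=optics.camera(n)
    if "mount" in c and c["mount"] is not None:
        T=np.eye(4); T[:3,:3]=Ro.from_euler("xyz",s["eef_rot"]).as_matrix(); T[:3,3]=s["eef_pos"]
        W=T@np.array(c["mount"]); c["R"]=W[:3,:3].T; c["t"]=-W[:3,:3].T@W[:3,3]
    pickle.dump(c,open(f"pics/{tag}.pkl","wb")); cv2.imwrite(f"pics/{tag}.png",c["frame"][:,:,::-1]); return c
def ray(c,u,v):
    R=np.array(c["R"]);t=np.array(c["t"])
    d=R.T@np.array([(u-c["cx"])/c["fx"],(v-c["cy"])/c["fy"],1.]); return -R.T@t,d
def onz(c,u,v,z):
    o,d=ray(c,u,v); return o+d*(z-o[2])/d[2]
def dep(c,u,v):
    o,d=ray(c,u,v); return o+d*c["range_z"][int(round(v)),int(round(u))]
def tri(c1,p1,c2,p2):
    o1,d1=ray(c1,*p1);o2,d2=ray(c2,*p2)
    A=np.stack([d1,-d2],1);s=np.linalg.lstsq(A,o2-o1,rcond=None)[0]
    a=o1+s[0]*d1;b=o2+s[1]*d2; return (a+b)/2,np.linalg.norm(a-b)
def proj(c,X):
    p=np.array(c["R"])@np.array(X)+np.array(c["t"]); return p[0]/p[2]*c["fx"]+c["cx"],p[1]/p[2]*c["fy"]+c["cy"]
E
python3 - <<'E'
from h import *
t=load("top0");s=load("scene0")
a=cv2.resize(t["frame"][200:320,280:480],None,fx=4,fy=4,interpolation=cv2.INTER_CUBIC)
cv2.imwrite("pics/crop_t.png",a[:,:,::-1])
b=cv2.resize(s["frame"][170:340,270:470],None,fx=3.5,fy=3.5,interpolation=cv2.INTER_CUBIC)
cv2.imwrite("pics/crop_s.png",b[:,:,::-1])
E
```

```text
(no output)
```

View pics/crop_t.png

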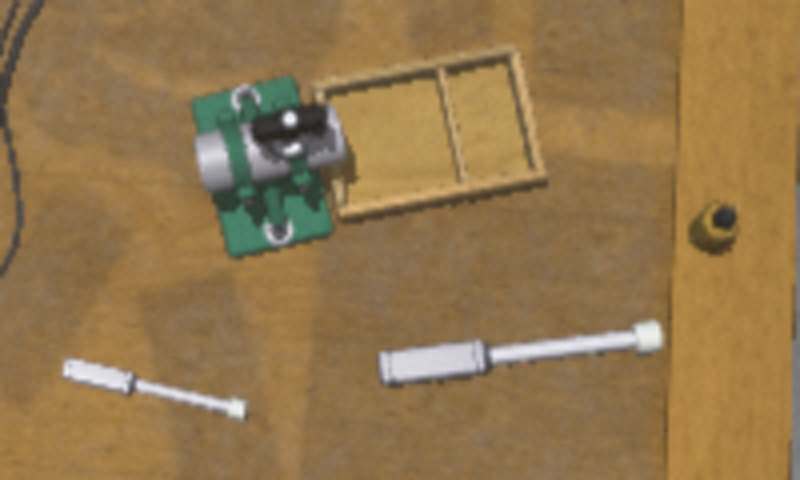

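View pics/crop_s.png

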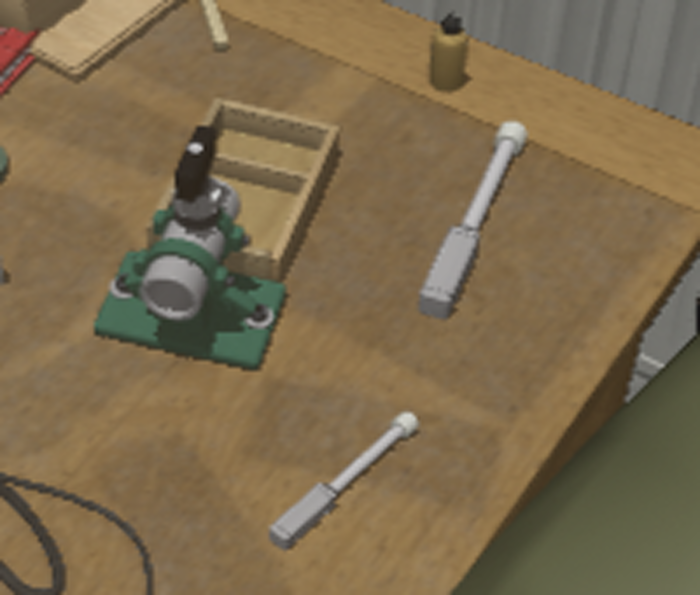

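The crops confirm the larger drift: handle at top crop (433,362), white head at (649,336). The T-handle's top button is at top (352.2,229.7) and scene (326,212.3). The bar lies along the sleeve.

Run:
```python
from h import *
np.set_printoptions(precision=1,suppress=True)
t=load("top0");s=load("scene0")
T=lambda u,v:(280+(u-1.5)/4,200+(v-1.5)/4); S=lambda u,v:(270+(u-1.25)/3.5,170+(v-1.25)/3.5)
print("Ttop",tri(t,T(289,119),s,S(196,148)),dep(t,*T(289,119)),dep(s,*S(196,150)))
print("T bar ends z=139", onz(t,*T(254,130),140),onz(t,*T(327,114),140))
print("head",tri(t,T(649,336),s,S(512,136)),onz(t,*T(649,336),11),dep(t,*T(649,336)))
print("handle",onz(t,*T(433,362),20),dep(t,*T(433,362)),tri(t,T(433,362),s,S(450,270)))
print("handle ends",onz(t,*T(381,367),20),onz(t,*T(486,357),20))
print("sleeve ends top", onz(t,*T(207,160),85), onz(t,*T(338,130),85))
print("sleeve axis mouth", onz(s,*S(170,290),64),dep(s,*S(165,255)))
print("tray corners top", *[onz(t,*T(*p),28) for p in [(316,86),(517,50),(546,182),(341,217)]])
print("oiler",onz(t,*T(715,235),30),"small",onz(t,*T(100,377),10))
# hsv mask of green foot
h=cv2.cvtColor(t["frame"],cv2.COLOR_RGB2HSV)
m=cv2.inRange(h,(65,80,40),(90,255,255));m[:200]=0;m[320:]=0
c=max(cv2.findContours(m,0,2)[0],key=cv2.contourArea)
bx=cv2.boxPoints(cv2.minAreaRect(c));print("foot",*[onz(t,*p,12) for p in bx])
```

```text
Ttop (array([570.8, -55.5, 144.1]), np.float64(1.4435614536006338)) [567.7 -55.6 155. ] [571.4 -55.  142.7]
T bar ends z=139 [561.9 -33.2 140. ] [576.4 -80.8 140. ]
head (array([ 463.7, -321.5,   10.6]), np.float64(1.0950036569900021)) [ 463.1 -321.6   11. ] [ 461.8 -320.    20.2]
handle [ 432.1 -170.2   20. ] [ 432.  -170.1   21.1] (array([ 433.9, -170.8,   10.7]), np.float64(1.0395199748329398))
handle ends [ 425.9 -134.1   20. ] [ 438.4 -207.    20. ]
sleeve ends top [550.7  -2.8  85. ] [578.5 -90.9  85. ]
sleeve axis mouth [557.   -3.2  64. ] [567.5 -12.9  82.9]
tray corners top [622.2 -75.3  28. ] [ 659.4 -216.9   28. ] [ 564.7 -242.    28. ] [528.7 -99.1  28. ]
oiler [ 535.2 -361.9   30. ] small [405.3  61.8  10. ]
foot [539.2 -10.7  12. ] [561.6 -81.9  12. ] [520.2 -94.1  12. ] [498.  -23.3  12. ]
```

```bash
cat >> h.py <<'E'
def go(x,y,z,yawdeg=None):
    from cell import monitor
    s=monitor.read_state(); R=Ro.from_euler("xyz",s["eef_rot"]).as_matrix()
    d=R.T@(np.array([x,y,z])-s["eef_pos"])
    tr=0
    if yawdeg is not None:
        cur=np.arctan2(R[1,0],R[0,0]); a=(np.radians(yawdeg)-cur+np.pi)%(2*np.pi)-np.pi; tr=-a/np.pi
    print("clock %.2f pos %s rot %s F %s gap %.1f q6 %.2f"%(s["clock"],s["eef_pos"].round(1),s["eef_rot"].round(3),s["wrist_force"].round(1),s["finger_gap"],s["joints"][5]))
    print("need tx %.4f ty %.4f tz %.4f turn %.4f"%(*(d/200),tr))
E
python3 -m creep '[{"tx":1,"ty":-0.12,"tz":-0.75},{"tx":1,"ty":-0.12,"tz":-0.75},{"tx":1,"ty":-0.12,"tz":-0.75},{"tx":1,"ty":-0.12,"tz":-0.75},{"tx":1,"ty":-0.12,"tz":-0.75}]'
python3 -m creep '[{"tx":1,"ty":0,"tz":-0.75},{"tx":1,"ty":0,"tz":-0.75},{"tx":1,"ty":0,"tz":-0.75},{"tx":1,"ty":0,"tz":-0.75},{"tx":1,"ty":0,"tz":-0.75}]'
python3 -c "
from h import *
go(571,-55.5,230,-73)"
```

```text
clock 0.15 pos [178.6 520.  205. ] rot [-1.572  0.    -0.331] F [-0.3 -0.3  1.2] gap 94.3 q6 -0.07
need tx 2.7904 ty -0.1233 tz -2.0843 turn 0.3002$[0]: bad value
$[0]: bad value
```

```bash
python3 -m creep '[{"tx":1.0,"ty":-0.12,"tz":-0.75,"turn":0.0,"fingers":94},{"tx":1.0,"ty":-0.12,"tz":-0.75,"turn":0.0,"fingers":94},{"tx":1.0,"ty":-0.12,"tz":-0.75,"turn":0.0,"fingers":94},{"tx":1.0,"ty":-0.12,"tz":-0.75,"turn":0.0,"fingers":94},{"tx":1.0,"ty":-0.12,"tz":-0.75,"turn":0.0,"fingers":94}]'
```

```text
clock: 0.65
eef_pos: [318.9, 312.4, 229.2]
eef_rot: [-1.572, -0.0, -0.33]
wrist_force: [0.5, 0.5, -0.7]
finger_gap: 94.0
```

```bash
python3 -m creep '[{"tx":1.0,"ty":0,"tz":-0.75,"turn":0.0,"fingers":94},{"tx":1.0,"ty":0,"tz":-0.75,"turn":0.0,"fingers":94},{"tx":1.0,"ty":0,"tz":-0.75,"turn":0.0,"fingers":94},{"tx":1.0,"ty":0,"tz":-0.75,"turn":0.0,"fingers":94},{"tx":1.0,"ty":0,"tz":-0.75,"turn":0.0,"fingers":94}]'
python3 -c "
from h import *
go(571,-55.5,230,-73)"
```

```text
clock: 1.15
eef_pos: [459.1, 105.1, 229.4]
eef_rot: [-1.572, -0.0, -0.331]
wrist_force: [0.0, 0.6, 0.7]
finger_gap: 93.9
clock 1.15 pos [459.1 105.1 229.4] rot [-1.572 -0.    -0.331] F [0.  0.6 0.7] gap 93.9 q6 -1.09
need tx 0.7897 ty -0.0026 tz -0.5780 turn 0.3003
```

```bash
python3 -m creep '[{"tx":0.79,"ty":0,"tz":-0.578,"turn":0.3,"fingers":94},{"tx":0.79,"ty":0,"tz":-0.578,"turn":0.3,"fingers":94},{"tx":0.79,"ty":0,"tz":-0.578,"turn":0.3,"fingers":94},{"tx":0.79,"ty":0,"tz":-0.578,"turn":0.3,"fingers":94},{"tx":0.79,"ty":0,"tz":-0.578,"turn":0.3,"fingers":94},{"tx":0.79,"ty":0,"tz":-0.578,"turn":0.3,"fingers":94},{"tx":0.79,"ty":0,"tz":-0.578,"turn":0.3,"fingers":94},{"tx":0.79,"ty":0,"tz":-0.578,"turn":0.3,"fingers":94}]'
python3 -c "
from h import *
go(571,-55.5,230,-73)
snap('wrist','w1')"
```

```text
clock: 1.95
eef_pos: [570.9, -55.6, 229.1]
eef_rot: [-1.572, -0.0, -1.274]
wrist_force: [-0.1, -0.3, 0.6]
finger_gap: 93.8
clock 1.95 pos [570.9 -55.6 229.1] rot [-1.572 -0.    -1.274] F [-0.1 -0.3  0.6] gap 93.8 q6 -0.46
need tx -0.0004 ty -0.0044 tz 0.0004 turn 0.0001
```

View pics/w1.png

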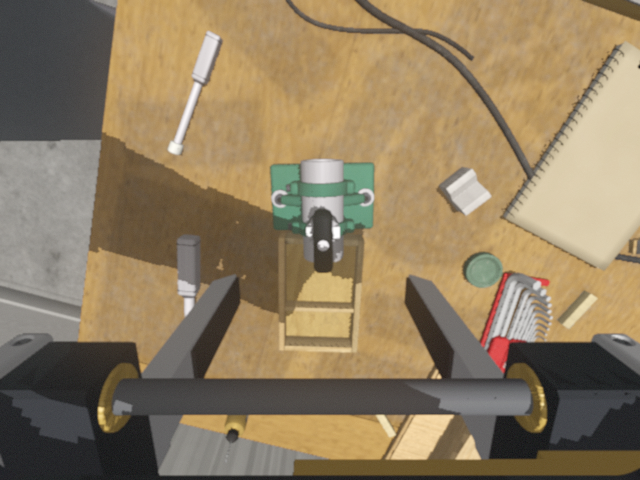

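The wrist view has the T-bar at (323,240), the sleeve along image columns 302–344, and the green foot from (272,163) to (374,229). I'll fit the lines.

Run:
```python
from h import *
np.set_printoptions(precision=1,suppress=True)
w=load("w1");f=w["frame"]
a=cv2.resize(f[145:285,255:395],None,fx=4,fy=4,interpolation=cv2.INTER_CUBIC)
cv2.imwrite("pics/c1.png",a[:,:,::-1])
h=cv2.cvtColor(f,cv2.COLOR_RGB2HSV)
m=cv2.inRange(h,(65,80,40),(90,255,255));m[:150]=0;m[240:]=0;m[:,:260]=0;m[:,400:]=0
c=max(cv2.findContours(m,0,2)[0],key=cv2.contourArea)
bx=cv2.boxPoints(cv2.minAreaRect(c));P=[onz(w,*p,12) for p in bx];print("foot",bx,*P)
for i in range(4):
  d=P[(i+1)%4]-P[i];print(np.linalg.norm(d),np.degrees(np.arctan2(d[1],d[0])))
# range based: bar top points z>138
v,u=np.mgrid[150:290,260:390]
Z=w["range_z"][150:290,260:390]
R=np.array(w["R"]);o=-R.T@np.array(w["t"])
pc=np.stack([(u-w["cx"])/w["fx"],(v-w["cy"])/w["fy"],np.ones_like(u)],-1)*Z[...,None]
X=pc.reshape(-1,3)@R+o
for lo,hi in [(139,150),(78,90)]:
  q=X[(X[:,2]>lo)&(X[:,2]<hi)]
  rc=cv2.minAreaRect(q[:,:2].astype(np.float32));print(lo,len(q),q.mean(0),rc)
# sleeve ridge line rear part (not under bar)
q=X[(X[:,2]>60)&(X[:,2]<90)]
print(q[:,:2].min(0),q[:,:2].max(0))
```

```text
foot [[345. 205.]
 [371. 205.]
 [371. 222.]
 [345. 222.]] [595.2 -42.1  12. ] [624.3 -33.2  12. ] [631.1 -52.5  12. ] [601.6 -61.5  12. ]
30.399843856198515 16.98196617267338
20.464056681979308 -70.69920939272922
30.841505836508905 -163.01505680873686
20.4525510561871 108.06425429948163
139 1123 [571.7 -54.3 143.6] ((571.8311157226562, -55.39776611328125), (15.351792335510254, 50.4988899230957), 17.437347412109375)
78 2171 [563.8 -29.   83.3] ((568.3455200195312, -44.688804626464844), (44.37812042236328, 99.83749389648438), 18.0674991607666)
[527.  -96.8] [604.8   8.7]
```

View pics/c1.png

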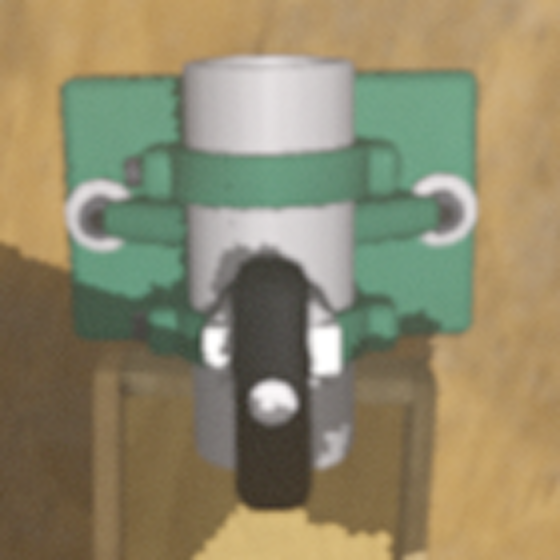

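```bash
python3 -c "
from h import *
go(571.4,-55.3,118,-72.5)"
```

```text
clock 2.00 pos [571.  -55.5 229.3] rot [-1.571 -0.    -1.272] F [ 0.1 -0.5 -0.1] gap 93.9 q6 -0.46
need tx -0.0006 ty 0.5563 tz 0.0027 turn -0.0020
```

```bash
python3 -m creep '[{"tx":0,"ty":0.2,"tz":0.002,"turn":-0.002,"fingers":60},{"tx":0,"ty":0.4,"tz":0.002,"turn":-0.002,"fingers":50},{"tx":0,"ty":0.5,"tz":0.002,"turn":-0.002,"fingers":50},{"tx":0,"ty":0.556,"tz":0.002,"turn":-0.002,"fingers":40},{"tx":0,"ty":0.556,"tz":0.002,"turn":-0.002,"fingers":40},{"tx":0,"ty":0.556,"tz":0.002,"turn":-0.002,"fingers":40}]' 40
python3 -m creep '[{"tx":0,"ty":0,"tz":0,"turn":0,"fingers":10},{"tx":0,"ty":0,"tz":0,"turn":0,"fingers":10},{"tx":0,"ty":0,"tz":0,"turn":0,"fingers":10},{"tx":0,"ty":0,"tz":0,"turn":0,"fingers":10},{"tx":0,"ty":0,"tz":0,"turn":0,"fingers":10},{"tx":0,"ty":0,"tz":0,"turn":0,"fingers":10}]' 40
```

```text
clock: 2.6
eef_pos: [571.9, -55.5, 119.2]
eef_rot: [-1.57, -0.001, -1.265]
wrist_force: [0.1, 0.3, -0.7]
finger_gap: 48.8
clock: 3.2
eef_pos: [571.6, -55.6, 119.6]
eef_rot: [-1.571, -0.001, -1.265]
wrist_force: [-5.1, -0.0, 5.5]
finger_gap: 16.0
```

```bash
python3 -m creep '[{"tx":0,"ty":-0.03,"tz":0,"turn":0,"fingers":10},{"tx":0,"ty":-0.06,"tz":0,"turn":0,"fingers":10},{"tx":0,"ty":-0.07,"tz":0,"turn":0,"fingers":10},{"tx":0,"ty":-0.07,"tz":0,"turn":0,"fingers":10},{"tx":0,"ty":-0.07,"tz":0,"turn":0,"fingers":10}]' 40
python3 -c "
from h import *
go(571.4,-55.3,118,-72.5)"
```

```text
clock: 3.7
eef_pos: [571.5, -55.6, 133.2]
eef_rot: [-1.571, -0.001, -1.265]
wrist_force: [2.1, -1.8, -11.0]
finger_gap: 15.9
clock 3.70 pos [571.5 -55.6 133.2] rot [-1.571e+00 -1.000e-03 -1.265e+00] F [  2.1  -1.8 -11. ] gap 15.9 q6 -0.47
need tx -0.0015 ty 0.0759 tz 0.0000 turn 0.0002
```

```bash
python3 -m creep '[{"tx":0,"ty":-0.002,"tz":0,"turn":0.05,"fingers":10},{"tx":0,"ty":-0.002,"tz":0,"turn":0.1,"fingers":10},{"tx":0,"ty":-0.002,"tz":0,"turn":0.14,"fingers":10},{"tx":0,"ty":-0.002,"tz":0,"turn":0.18,"fingers":10}]' 40
```

```text
clock: 4.1
eef_pos: [571.7, -55.7, 133.3]
eef_rot: [-1.57, -0.001, -1.836]
wrist_force: [4.0, -1.3, -10.3]
finger_gap: 15.5
```

Turning with little resistance; I'll finish the quarter turn.

```bash
python3 -m creep '[{"tx":0,"ty":-0.002,"tz":0,"turn":0.05,"fingers":10},{"tx":0,"ty":-0.002,"tz":0,"turn":0.1,"fingers":10},{"tx":0,"ty":-0.002,"tz":0,"turn":0.15,"fingers":10},{"tx":0,"ty":-0.002,"tz":0,"turn":0.2,"fingers":10},{"tx":0,"ty":-0.002,"tz":0,"turn":0.25,"fingers":10},{"tx":0,"ty":-0.002,"tz":0,"turn":0.3,"fingers":10},{"tx":0,"ty":-0.002,"tz":0,"turn":0.318,"fingers":10},{"tx":0,"ty":-0.002,"tz":0,"turn":0.318,"fingers":10}]' 40
python3 -c "
from h import *
go(571.4,-55.3,118,-162.5)"
```

```text
clock: 4.9
eef_pos: [571.9, -56.0, 133.5]
eef_rot: [-1.569, 0.0, -2.839]
wrist_force: [5.0, -2.8, -10.8]
finger_gap: 15.2
clock 4.90 pos [571.9 -56.  133.5] rot [-1.569  0.    -2.839] F [  5.   -2.8 -10.8] gap 15.2 q6 1.11
need tx 0.0012 ty 0.0777 tz -0.0042 turn -0.0009
```

```bash
python3 -m creep '[{"tx":0,"ty":0.015,"tz":0,"turn":0,"fingers":10},{"tx":0,"ty":0.025,"tz":0,"turn":0,"fingers":10},{"tx":0,"ty":0.025,"tz":0,"turn":0,"fingers":10}]' 40
python3 -m creep '[{"tx":0,"ty":0,"tz":0,"turn":0,"fingers":40},{"tx":0,"ty":0,"tz":0,"turn":0,"fingers":60},{"tx":0,"ty":0,"tz":0,"turn":0,"fingers":60},{"tx":0,"ty":0,"tz":0,"turn":0,"fingers":60},{"tx":0,"ty":0,"tz":0,"turn":0,"fingers":60},{"tx":0,"ty":0,"tz":0,"turn":0,"fingers":60}]' 40
python3 -m creep '[{"tx":0,"ty":-0.2,"tz":0,"turn":0,"fingers":60},{"tx":0,"ty":-0.4,"tz":0,"turn":0,"fingers":60},{"tx":0,"ty":-0.5,"tz":0,"turn":0,"fingers":60},{"tx":0,"ty":-0.5,"tz":0,"turn":0,"fingers":60}]'
python3 -c "
from h import *
snap('wrist','w2')"
```

```text
clock: 5.2
eef_pos: [572.0, -56.0, 128.8]
eef_rot: [-1.569, 0.001, -2.838]
wrist_force: [1.3, -1.2, -3.2]
finger_gap: 15.7
clock: 5.8
eef_pos: [572.0, -56.0, 128.9]
eef_rot: [-1.569, 0.001, -2.838]
wrist_force: [0.2, 0.6, -0.5]
finger_gap: 58.5
clock: 6.2
eef_pos: [572.8, -55.9, 232.0]
eef_rot: [-1.566, 0.005, -2.838]
wrist_force: [-0.2, 0.4, -0.0]
finger_gap: 60.0
```

View pics/w2.png

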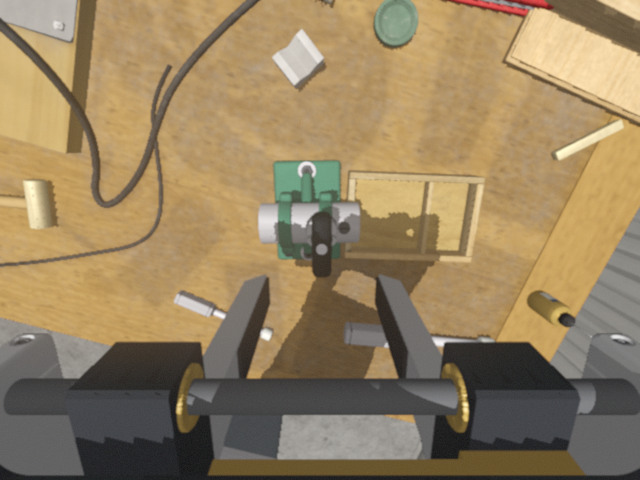

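The bar now stands across the sleeve, at (322,243). I'll check its height (should be 144 + 9 = 153) and refine the sleeve axis and the drift.

Run:
```python
from h import *
from cell import monitor
np.set_printoptions(precision=2,suppress=True)
def cloud(w,r0,r1,c0,c1):
  v,u=np.mgrid[r0:r1,c0:c1];Z=w["range_z"][r0:r1,c0:c1];R=np.array(w["R"]);o=-R.T@np.array(w["t"])
  pc=np.stack([(u-w["cx"])/w["fx"],(v-w["cy"])/w["fy"],np.ones_like(u)],-1)*Z[...,None]
  return pc.reshape(-1,3)@R+o
for n,box in [("w1",(150,290,260,390)),("w2",(150,290,245,370))]:
  w=load(n);X=cloud(w,*box)
  q=X[X[:,2]>130];print(n,"bar",np.percentile(q[:,2],[5,50,95]),cv2.minAreaRect(q[:,:2].astype(np.float32)))
  # sleeve: slice along direction, centre from upper surface z 72..86
  u=np.array([np.cos(np.radians(-72.5)),np.sin(np.radians(-72.5))]);p=np.array([-u[1],u[0]])
  q=X[(X[:,2]>70)&(X[:,2]<87)];a=(q[:,:2]-[571.3,-55.2])@u;b=(q[:,:2]-[571.3,-55.2])@p
  print(" a range",np.percentile(a,[0.5,99.5]))
  for lo in range(-62,40,8):
    k=(a>lo)&(a<lo+8)
    if k.sum()>30:
      # fit circle: z = zc+sqrt(r2-(b-b0)^2), lsq
      A=np.c_[2*b[k],2*q[k,2],np.ones(k.sum())];s=np.linalg.lstsq(A,b[k]**2+q[k,2]**2,rcond=None)[0]
      print("  ",lo+4,k.sum(),"b0 %.2f zc %.2f r %.2f"%(s[0],s[1],np.sqrt(s[2]+s[0]**2+s[1]**2)))
```

```text
w1 bar [139.76 143.93 408.96] ((563.2898559570312, -27.743080139160156), (15.554983139038086, 108.42404174804688), 17.165491104125977)
 a range [-60.69  37.82]
   -58 322 b0 0.28 zc 65.23 r 19.98
   -50 354 b0 0.43 zc 65.15 r 20.17
   -42 356 b0 0.62 zc 58.71 r 27.41
   -34 313 b0 0.58 zc 57.93 r 30.86
   -26 289 b0 0.51 zc 58.71 r 26.76
   -18 285 b0 0.68 zc 65.16 r 20.19
   -10 152 b0 0.65 zc 65.94 r 19.83
   -2 168 b0 1.01 zc 60.22 r 27.01
   6 226 b0 0.89 zc 55.83 r 32.16
   14 79 b0 0.33 zc 57.31 r 27.73
   22 123 b0 1.11 zc 65.11 r 20.29
   30 143 b0 1.11 zc 65.12 r 20.33
   38 80 b0 1.37 zc 65.02 r 20.21
w2 bar [148.15 153.25 252.02] ((595.8230590820312, -31.86786651611328), (108.43229675292969, 48.742515563964844), 17.321378707885742)
 a range [-59.57  39.4 ]
   -58 224 b0 0.44 zc 65.08 r 20.24
   -50 304 b0 0.54 zc 65.32 r 20.08
   -42 261 b0 0.90 zc 59.68 r 26.30
   -34 288 b0 0.37 zc 57.05 r 31.61
   -26 329 b0 0.39 zc 59.07 r 26.78
   -18 305 b0 0.65 zc 65.11 r 20.23
   -10 126 b0 0.98 zc 65.89 r 19.64
   -2 83 b0 23.68 zc 77.28 r 6.49
   6 151 b0 29.81 zc 82.72 r 10.54
   14 167 b0 2.82 zc 61.26 r 24.24
   22 224 b0 1.07 zc 65.12 r 20.27
   30 268 b0 1.13 zc 65.38 r 20.09
   38 214 b0 1.24 zc 65.36 r 19.97
```

Parked: the bar top is at 153 mm, against 144 mm when down. The sleeve axis yaw refines to −72.0°, and the axis is about 64–65 mm high. Next is the drift.

```bash
python3 -c "
from h import *
go(432,-170,200,-79)"
```

```text
clock 6.25 pos [572.1 -55.9 229.7] rot [-1.568e+00  2.000e-03 -2.838e+00] F [ 0.1 -1.  -0.2] gap 60.1 q6 1.11
need tx 0.8395 ty 0.1473 tz 0.3350 turn -0.4646
```

```bash
python3 -m creep '[{"tx":0.2,"ty":0,"tz":0.08,"turn":-0.05,"fingers":70},{"tx":0.4,"ty":0,"tz":0.16,"turn":-0.1,"fingers":70},{"tx":0.6,"ty":0,"tz":0.24,"turn":-0.15,"fingers":70},{"tx":0.8,"ty":0.05,"tz":0.32,"turn":-0.2,"fingers":70},{"tx":0.84,"ty":0.1,"tz":0.335,"turn":-0.25,"fingers":70},{"tx":0.84,"ty":0.147,"tz":0.335,"turn":-0.3,"fingers":70},{"tx":0.84,"ty":0.147,"tz":0.335,"turn":-0.35,"fingers":70},{"tx":0.84,"ty":0.147,"tz":0.335,"turn":-0.4,"fingers":70},{"tx":0.84,"ty":0.147,"tz":0.335,"turn":-0.45,"fingers":70},{"tx":0.84,"ty":0.147,"tz":0.335,"turn":-0.465,"fingers":70},{"tx":0.84,"ty":0.147,"tz":0.335,"turn":-0.465,"fingers":70}]'
python3 -c "
from h import *
go(432,-170,200,-79)
snap('wrist','w3')"
```

```text
clock: 7.35
eef_pos: [431.4, -169.8, 198.7]
eef_rot: [-1.57, -0.001, -1.376]
wrist_force: [0.4, 0.1, 0.1]
finger_gap: 70.0
clock 7.35 pos [ 431.4 -169.8  198.7] rot [-1.570e+00 -1.000e-03 -1.376e+00] F [0.4 0.1 0.1] gap 70.0 q6 -0.65
need tx 0.0016 ty -0.0065 tz 0.0028 turn 0.0010
```

View pics/w3.png

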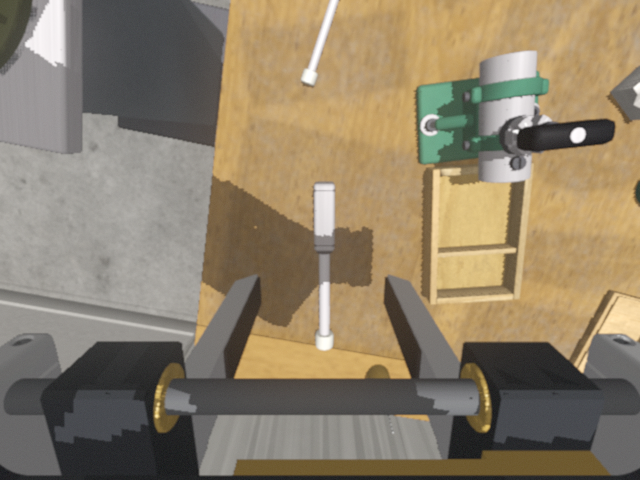

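The drift is centred, with the handle spanning (324,183)–(324,251) and the head at (324,341). I'll measure it.

Run:
```python
from h import *
np.set_printoptions(precision=2,suppress=True)
w=load("w3")
v,u=np.mgrid[170:355,300:345];Z=w["range_z"][170:355,300:345];R=np.array(w["R"]);o=-R.T@np.array(w["t"])
pc=np.stack([(u-w["cx"])/w["fx"],(v-w["cy"])/w["fy"],np.ones_like(u)],-1)*Z[...,None]
X=pc.reshape(-1,3)@R+o
print("bench z",np.median(X[:,2]),np.percentile(X[:,2],10))
q=X[(X[:,2]>18)&(X[:,2]<30)]
for box in [q[q[:,1]>-215], q[q[:,1]<-290]]:
  print(len(box),np.median(box[:,2]),cv2.minAreaRect(box[:,:2].astype(np.float32)))
# ridge line of shank
h=cv2.minAreaRect(q[q[:,1]>-215][:,:2].astype(np.float32))[0]
k=cv2.minAreaRect(q[q[:,1]<-290][:,:2].astype(np.float32))[0]
print(np.degrees(np.arctan2(k[1]-h[1],k[0]-h[0])))
```

```text
bench z 0.8673044957256479 -0.36133553876118174
1410 22.275314137472606 ((435.2698059082031, -173.73544311523438), (21.885229110717773, 82.32933807373047), 10.828701972961426)
193 21.00586095844261 ((461.99212646484375, -309.99432373046875), (16.8114013671875, 38.61029815673828), 11.636658668518066)
-78.90429571451038
```

```bash
python3 -c "
from h import *
go(435.5,-177.5,3,-79)"
```

```text
clock 7.40 pos [ 431.5 -169.8  198.9] rot [-1.57  -0.002 -1.38 ] F [-0.2  0.4  0.1] gap 70.0 q6 -0.64
need tx 0.0400 ty 0.9798 tz 0.0111 turn -0.0004
```

```bash
python3 -m creep '[{"tx":0.04,"ty":0.2,"tz":0.011,"turn":0,"fingers":60},{"tx":0.04,"ty":0.4,"tz":0.011,"turn":0,"fingers":60},{"tx":0.04,"ty":0.6,"tz":0.011,"turn":0,"fingers":60},{"tx":0.04,"ty":0.75,"tz":0.011,"turn":0,"fingers":60},{"tx":0.04,"ty":0.87,"tz":0.011,"turn":0,"fingers":60},{"tx":0.04,"ty":0.93,"tz":0.011,"turn":0,"fingers":60},{"tx":0.04,"ty":0.96,"tz":0.011,"turn":0,"fingers":60},{"tx":0.04,"ty":0.978,"tz":0.011,"turn":0,"fingers":60},{"tx":0.04,"ty":0.978,"tz":0.011,"turn":0,"fingers":60},{"tx":0.04,"ty":0.978,"tz":0.011,"turn":0,"fingers":60}]'
python3 -m creep '[{"tx":0,"ty":0,"tz":0,"turn":0,"fingers":12},{"tx":0,"ty":0,"tz":0,"turn":0,"fingers":12},{"tx":0,"ty":0,"tz":0,"turn":0,"fingers":12},{"tx":0,"ty":0,"tz":0,"turn":0,"fingers":12},{"tx":0,"ty":0,"tz":0,"turn":0,"fingers":12},{"tx":0,"ty":0,"tz":0,"turn":0,"fingers":12}]' 60
```

```text
clock: 8.4
eef_pos: [435.9, -177.7, 4.1]
eef_rot: [-1.568, -0.002, -1.38]
wrist_force: [-0.3, 0.5, -0.3]
finger_gap: 60.3
clock: 9.0
eef_pos: [435.9, -177.7, 4.1]
eef_rot: [-1.569, -0.002, -1.38]
wrist_force: [-0.9, 1.0, 1.7]
finger_gap: 21.5
```

```bash
python3 -m creep '[{"tx":0,"ty":-0.1,"tz":0,"turn":0,"fingers":12},{"tx":0,"ty":-0.25,"tz":0,"turn":0,"fingers":12},{"tx":0,"ty":-0.45,"tz":0,"turn":0,"fingers":12},{"tx":0,"ty":-0.65,"tz":0,"turn":0,"fingers":12},{"tx":0,"ty":-0.85,"tz":0,"turn":0,"fingers":12},{"tx":0,"ty":-0.95,"tz":0,"turn":0,"fingers":12},{"tx":0,"ty":-0.95,"tz":0,"turn":0,"fingers":12}]' 60
python3 -c "
from h import *
go(497.6,174.3,190,-72)"
```

```text
clock: 9.7
eef_pos: [436.2, -177.7, 196.3]
eef_rot: [-1.565, -0.005, -1.38]
wrist_force: [-0.1, -0.1, -3.5]
finger_gap: 21.4
clock 9.70 pos [ 436.2 -177.7  196.3] rot [-1.565 -0.005 -1.38 ] F [-0.1 -0.1 -3.5] gap 21.4 q6 -0.65
need tx -1.6704 ty 0.0272 tz 0.6343 turn -0.0394
```

```bash
python3 -m creep '[{"tx":-0.1,"ty":0,"tz":0.04,"turn":0,"fingers":12},{"tx":-0.25,"ty":0,"tz":0.1,"turn":0,"fingers":12},{"tx":-0.45,"ty":0,"tz":0.17,"turn":0,"fingers":12},{"tx":-0.65,"ty":0,"tz":0.25,"turn":0,"fingers":12},{"tx":-0.85,"ty":0,"tz":0.32,"turn":0,"fingers":12},{"tx":-1.0,"ty":0,"tz":0.38,"turn":0,"fingers":12}]' 60
python3 -m creep '[{"tx":-0.2,"ty":0,"tz":0.08,"turn":-0.02,"fingers":12},{"tx":-0.4,"ty":0,"tz":0.15,"turn":-0.039,"fingers":12},{"tx":-0.6,"ty":0,"tz":0.22,"turn":-0.039,"fingers":12},{"tx":-0.67,"ty":0,"tz":0.25,"turn":-0.039,"fingers":12},{"tx":-0.67,"ty":0,"tz":0.25,"turn":-0.039,"fingers":12}]' 60
python3 -c "
from h import *
go(497.6,174.3,57,-72)
snap('wrist','w4');snap('scene','s4')"
```

```text
clock: 10.3
eef_pos: [472.2, 35.2, 193.7]
eef_rot: [-1.568, -0.004, -1.38]
wrist_force: [-0.6, -0.8, -3.4]
finger_gap: 21.5
clock: 10.8
eef_pos: [495.2, 177.6, 191.2]
eef_rot: [-1.572, -0.004, -1.255]
wrist_force: [-0.2, -0.7, -3.2]
finger_gap: 21.4
clock 10.80 pos [495.2 177.6 191.2] rot [-1.572 -0.004 -1.255] F [-0.2 -0.7 -3.2] gap 21.4 q6 -0.04
need tx 0.0166 ty 0.6709 tz 0.0067 turn 0.0006
```

View pics/w4.png

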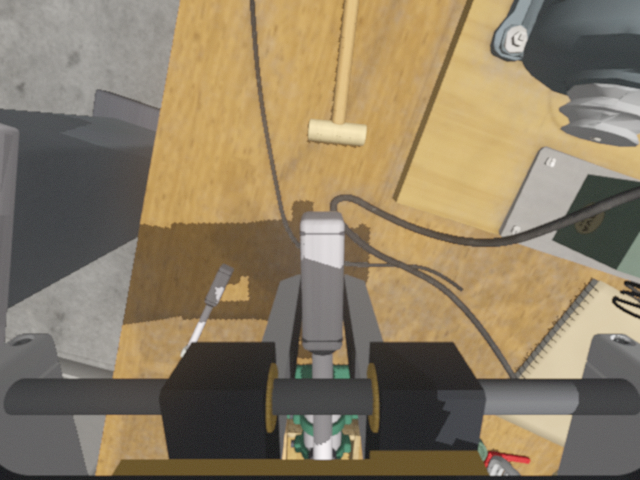

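View pics/s4.png

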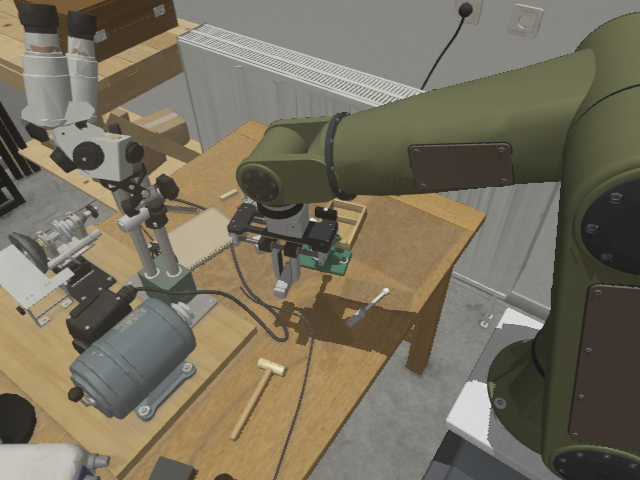

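Run:
```python
from h import *
np.set_printoptions(precision=2,suppress=True)
w=load("w4")
r0,r1,c0,c1=205,345,295,350
v,u=np.mgrid[r0:r1,c0:c1];Z=w["range_z"][r0:r1,c0:c1];R=np.array(w["R"]);o=-R.T@np.array(w["t"])
pc=np.stack([(u-w["cx"])/w["fx"],(v-w["cy"])/w["fy"],np.ones_like(u)],-1)*Z[...,None]
X=pc.reshape(-1,3)@R+o
s=np.array([495.2,177.6,191.2]);R2=Ro.from_euler("xyz",[-1.572,-0.004,-1.255]).as_matrix()
Y=(X-s)@R2   # tool coords
q=Y[(Y[:,1]<0)&(Y[:,1]>-25)&(abs(Y[:,2])<12)]
for lo in range(-46,40,8):
  k=(q[:,0]>lo)&(q[:,0]<=lo+8)
  if k.sum()>20:print(lo+4,k.sum(),"y %.2f zmin %.2f zmax %.2f"%(np.median(q[k,1]),q[k,2].min(),q[k,2].max()))
print(q[:,0].min())
c=snap("top","t4");a=cv2.resize(c["frame"][140:280,240:420],None,fx=4,fy=4,interpolation=cv2.INTER_CUBIC);cv2.imwrite("pics/c4.png",a[:,:,::-1])
```

```text
-42 920 y -17.51 zmin -10.36 zmax 11.74
-34 677 y -18.40 zmin -10.23 zmax 11.56
-26 661 y -18.33 zmin -10.15 zmax 11.69
-18 624 y -18.28 zmin -10.35 zmax 11.27
-10 687 y -18.27 zmin -11.98 zmax 11.99
-2 611 y -18.30 zmin -10.13 zmax 11.54
6 567 y -18.19 zmin -10.08 zmax 11.56
14 531 y -18.28 zmin -10.22 zmax 11.30
22 444 y -18.22 zmin -10.47 zmax 11.85
-45.15584839533725
```

View pics/c4.png

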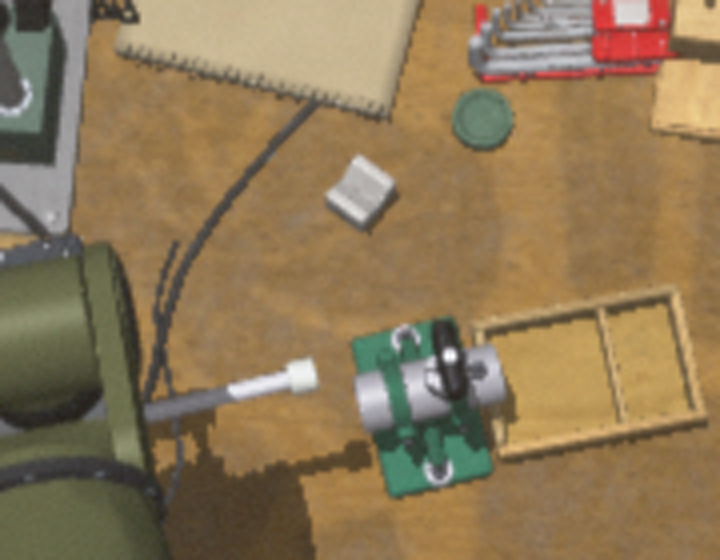

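```bash
python3 -m creep '[{"tx":0.015,"ty":0.1,"tz":0.003,"turn":0,"fingers":12},{"tx":0.015,"ty":0.25,"tz":0.003,"turn":0,"fingers":12},{"tx":0.015,"ty":0.42,"tz":0.003,"turn":0,"fingers":12},{"tx":0.015,"ty":0.56,"tz":0.003,"turn":0,"fingers":12},{"tx":0.015,"ty":0.64,"tz":0.003,"turn":0,"fingers":12},{"tx":0.015,"ty":0.67,"tz":0.003,"turn":0,"fingers":12},{"tx":0.015,"ty":0.67,"tz":0.003,"turn":0,"fingers":12},{"tx":0.015,"ty":0.67,"tz":0.003,"turn":0,"fingers":12}]' 60
python3 - <<'E'
from h import *
go(496.9,174.1,56.8,-72)
c=snap("top","t5");a=cv2.resize(c["frame"][190:280,260:420],None,fx=5,fy=5,interpolation=cv2.INTER_CUBIC);cv2.imwrite("pics/c5.png",a[:,:,::-1])
c=snap("scene","s5");a=cv2.resize(c["frame"][200:320,250:400],None,fx=5,fy=5,interpolation=cv2.INTER_CUBIC);cv2.imwrite("pics/c5s.png",a[:,:,::-1])
E
```

```text
clock: 11.75
eef_pos: [497.8, 171.6, 59.4]
eef_rot: [-1.569, -0.005, -1.259]
wrist_force: [-0.1, 0.1, -3.5]
finger_gap: 21.3
clock 11.75 pos [497.8 171.6  59.4] rot [-1.569 -0.005 -1.259] F [-0.1  0.1 -3.5] gap 21.3 q6 -0.04
need tx -0.0133 ty 0.0128 tz -0.0007 turn -0.0006
```

View pics/c5.png

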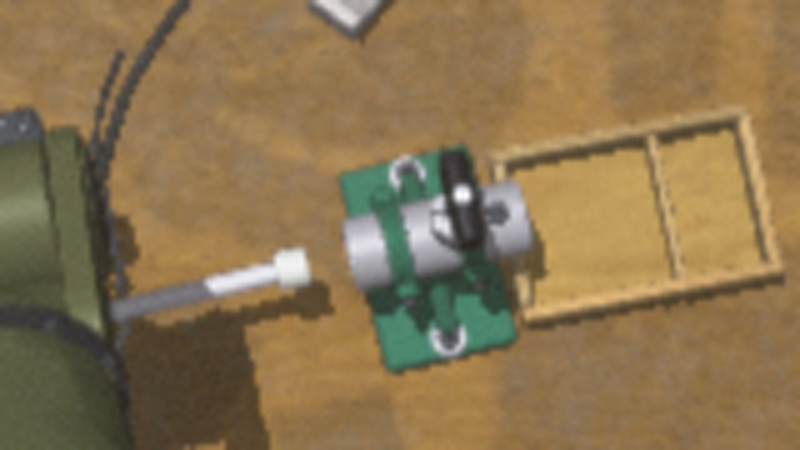

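View pics/c5s.png

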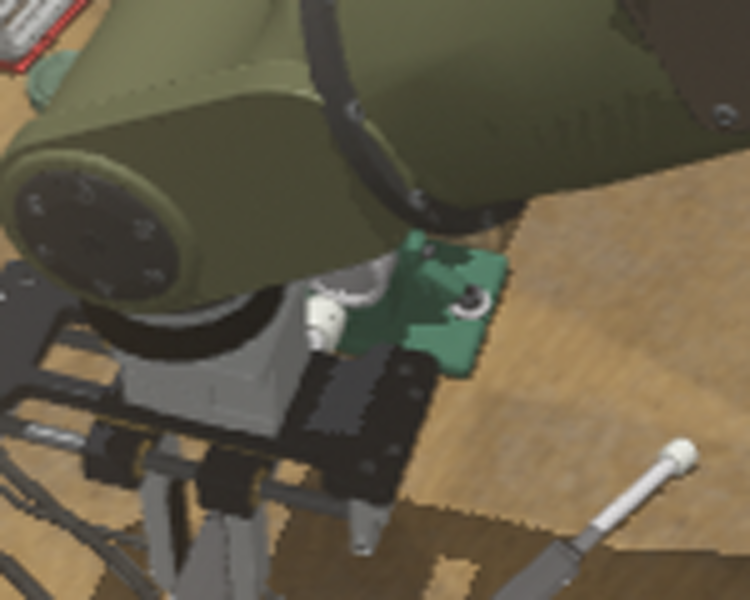

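In the top view the head at crop (291,267) lines up with the sleeve. I'll check it numerically across the two views.

Run:
```python
from h import *
t=load("t5");s=load("s5")
T=lambda u,v:(260+(u-2)/5,190+(v-2)/5);S=lambda u,v:(250+(u-2)/5,200+(v-2)/5)
P,e=tri(t,T(291,267),s,S(325,322));print(P,e)
O=np.array([568.4,-43.5]);u=np.array([.309,-.951]);p=np.array([.951,.309])
for Q in (P,onz(t,*T(291,267),64)): print("s %.1f lat %.1f z %.1f"%((Q[:2]-O)@u,(Q[:2]-O)@p,Q[2]))
print("sleeve top centre line from top view:",[(((onz(t,*T(*q),85)[:2])-O)@p).round(1) for q in [(360,248),(515,215)]])
```

```text
[541.15963832  33.93328242  68.89290787] 1.349402137085685
s -82.1 lat -2.0 z 68.9
s -82.0 lat -0.3 z 64.0
sleeve top centre line from top view: [np.float64(-3.2), np.float64(-5.4)]
```

```bash
python3 -m creep '[{"tx":0,"ty":0.013,"tz":0,"turn":0,"fingers":12},{"tx":0.03,"ty":0.013,"tz":0,"turn":0,"fingers":12},{"tx":0.08,"ty":0.013,"tz":0,"turn":0,"fingers":12},{"tx":0.13,"ty":0.013,"tz":0,"turn":0,"fingers":12},{"tx":0.18,"ty":0.013,"tz":0,"turn":0,"fingers":12},{"tx":0.21,"ty":0.013,"tz":0,"turn":0,"fingers":12},{"tx":0.21,"ty":0.013,"tz":0,"turn":0,"fingers":12}]' 60
cat >> h.py <<'E'
def ins():
    from cell import monitor
    s=monitor.read_state(); R=Ro.from_euler("xyz",s["eef_rot"]).as_matrix()
    H=s["eef_pos"]+R@np.array([153.8,-7.3,.7])
    O=np.array([568.4,-43.5]);u=np.array([.309,-.951]);p=np.array([.951,.309])
    d=H[:2]-O; print("clock %.2f head s %.1f lat %.1f z %.1f yaw %.2f F "%(s["clock"],d@u,d@p,H[2],np.degrees(s["eef_rot"][2])),s["wrist_force"].round(1),"gap %.1f"%s["finger_gap"])
E
python3 -c "
from h import *
ins()"
```

```text
clock: 12.55
eef_pos: [511.1, 131.0, 57.1]
eef_rot: [-1.568, -0.005, -1.259]
wrist_force: [-0.2, 0.5, -3.7]
finger_gap: 21.5
clock 12.55 head s -29.9 lat -0.3 z 65.1 yaw -72.16 F  [-0.2  0.5 -3.7] gap 21.5
```

The head is 20 mm inside the sleeve with no contact force. Pushing on.

```bash
python3 -m creep '[{"tx":0.03,"ty":0.002,"tz":0,"turn":0,"fingers":12},{"tx":0.06,"ty":0.002,"tz":0,"turn":0,"fingers":12},{"tx":0.08,"ty":0.002,"tz":0,"turn":0,"fingers":12},{"tx":0.1,"ty":0.002,"tz":0,"turn":0,"fingers":12},{"tx":0.12,"ty":0.002,"tz":0,"turn":0,"fingers":12},{"tx":0.14,"ty":0.002,"tz":0,"turn":0,"fingers":12},{"tx":0.16,"ty":0.002,"tz":0,"turn":0,"fingers":12},{"tx":0.18,"ty":0.002,"tz":0,"turn":0,"fingers":12}]' 60
python3 -c "
from h import *
ins()"
```

```text
clock: 13.35
eef_pos: [522.1, 96.7, 56.8]
eef_rot: [-1.568, -0.005, -1.259]
wrist_force: [-0.4, 0.9, -3.7]
finger_gap: 21.4
clock 13.35 head s 6.1 lat -0.4 z 64.8 yaw -72.14 F  [-0.4  0.9 -3.7] gap 21.4
```

The push force is lower than expected, so I'll look.

Run:
```python
from h import *
snap("wrist","w6")
c=snap("top","t6");a=cv2.resize(c["frame"][190:280,260:420],None,fx=5,fy=5,interpolation=cv2.INTER_CUBIC);cv2.imwrite("pics/c6.png",a[:,:,::-1])
ins()
```

```text
clock 13.45 head s 6.6 lat -0.5 z 64.9 yaw -72.17 F  [-0.2  1.5 -3.9] gap 21.8
```

View pics/w6.png

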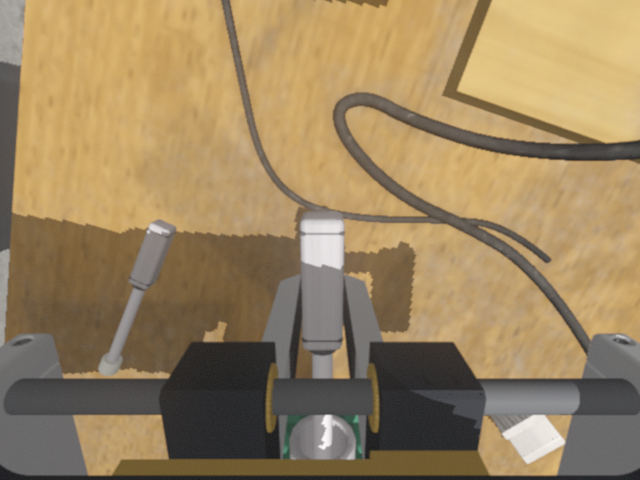

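View pics/c6.png

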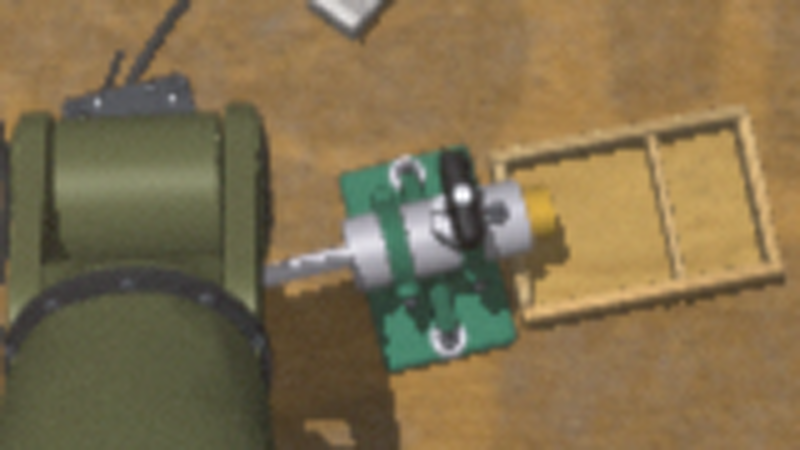

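The slug is emerging at crop (543,210). I'll keep pushing, gently so it drops into the near compartment.

```bash
python3 -m creep '[{"tx":0.02,"ty":0.002,"tz":0.002,"turn":0,"fingers":12},{"tx":0.04,"ty":0.002,"tz":0.002,"turn":0,"fingers":12},{"tx":0.06,"ty":0.002,"tz":0.002,"turn":0,"fingers":12},{"tx":0.08,"ty":0.002,"tz":0.002,"turn":0,"fingers":12},{"tx":0.1,"ty":0.002,"tz":0.002,"turn":0,"fingers":12},{"tx":0.12,"ty":0.002,"tz":0.002,"turn":0,"fingers":12},{"tx":0.14,"ty":0.002,"tz":0.002,"turn":0,"fingers":12},{"tx":0.155,"ty":0.002,"tz":0.002,"turn":0,"fingers":12}]' 60
python3 -c "
from h import *
ins()"
python3 -m creep '[{"tx":0.015,"ty":0,"tz":0,"turn":0,"fingers":12},{"tx":0.03,"ty":0,"tz":0,"turn":0,"fingers":12},{"tx":0.045,"ty":0,"tz":0,"turn":0,"fingers":12},{"tx":0.06,"ty":0,"tz":0,"turn":0,"fingers":12},{"tx":0.07,"ty":0,"tz":0,"turn":0,"fingers":12},{"tx":0.07,"ty":0,"tz":0,"turn":0,"fingers":12}]' 60
python3 - <<'E'
from h import *
c=snap("top","t7");a=cv2.resize(c["frame"][190:280,260:420],None,fx=5,fy=5,interpolation=cv2.INTER_CUBIC);cv2.imwrite("pics/c7.png",a[:,:,::-1])
ins()
E
```

```text
clock: 14.25
eef_pos: [531.9, 67.3, 56.5]
eef_rot: [-1.569, -0.004, -1.26]
wrist_force: [-0.7, 1.7, -1.1]
finger_gap: 21.9
clock 14.25 head s 37.1 lat -0.2 z 64.4 yaw -72.17 F  [-0.7  1.7 -1.1] gap 21.9
clock: 14.85
eef_pos: [536.3, 53.7, 56.5]
eef_rot: [-1.569, -0.004, -1.26]
wrist_force: [-0.5, 1.4, -3.0]
finger_gap: 21.2
clock 14.90 head s 51.2 lat -0.3 z 64.4 yaw -72.18 F  [-0.3  0.7 -3.3] gap 21.5
```

View pics/c7.png

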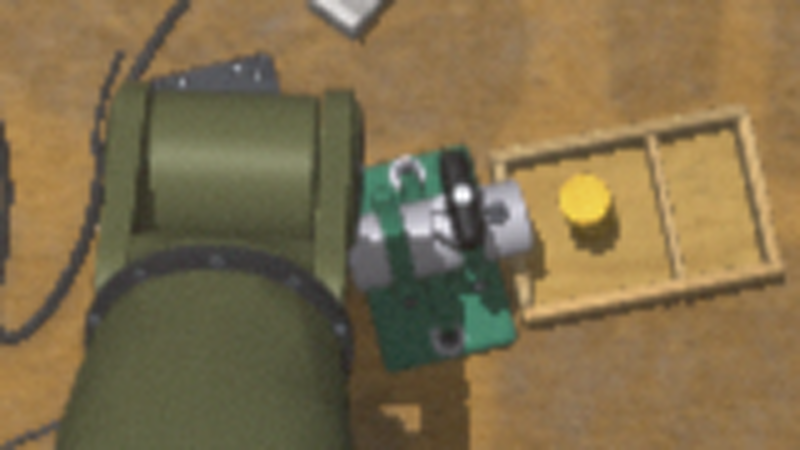

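The slug stands in the near compartment of the tray, at crop (585,200). I'll draw the drift out straight and carry it back to its clear starting spot, since there are cables lying under this place.

```bash
python3 -m creep '[{"tx":-0.05,"ty":0,"tz":0,"turn":0,"fingers":12},{"tx":-0.15,"ty":0,"tz":0,"turn":0,"fingers":12},{"tx":-0.25,"ty":0,"tz":0,"turn":0,"fingers":12},{"tx":-0.35,"ty":0,"tz":0,"turn":0,"fingers":12},{"tx":-0.45,"ty":0,"tz":0,"turn":0,"fingers":12},{"tx":-0.55,"ty":0,"tz":0,"turn":0,"fingers":12},{"tx":-0.65,"ty":0,"tz":0,"turn":0,"fingers":12},{"tx":-0.7,"ty":0,"tz":0,"turn":0,"fingers":12},{"tx":-0.7,"ty":0,"tz":0,"turn":0,"fingers":12}]' 60
python3 -c "
from h import *
ins()"
python3 -m creep '[{"tx":0,"ty":-0.15,"tz":0,"turn":0,"fingers":12},{"tx":0,"ty":-0.35,"tz":0,"turn":0,"fingers":12},{"tx":0,"ty":-0.55,"tz":0,"turn":0,"fingers":12},{"tx":0,"ty":-0.7,"tz":0,"turn":0,"fingers":12},{"tx":0,"ty":-0.7,"tz":0,"turn":0,"fingers":12}]' 60
python3 -c "
from h import *
ins()
go(435.9,-177.7,190,-79)"
```

```text
clock: 15.8
eef_pos: [492.9, 188.3, 56.0]
eef_rot: [-1.569, -0.004, -1.258]
wrist_force: [0.1, -0.2, -2.7]
finger_gap: 21.2
clock 15.80 head s -90.0 lat 0.3 z 63.9 yaw -72.07 F  [ 0.1 -0.2 -2.7] gap 21.2
clock: 16.3
eef_pos: [494.1, 188.5, 200.1]
eef_rot: [-1.562, -0.004, -1.259]
wrist_force: [0.5, -0.6, -4.4]
finger_gap: 21.5
clock 16.30 head s -89.8 lat 1.4 z 208.0 yaw -72.11 F  [ 0.5 -0.6 -4.4] gap 21.5
clock 16.30 pos [494.1 188.5 200.1] rot [-1.562 -0.004 -1.259] F [ 0.5 -0.6 -4.4] gap 21.5 q6 -0.01
need tx 1.6528 ty 0.0493 tz -0.8398 turn 0.0383
```

```bash
python3 -m creep '[{"tx":0.1,"ty":0,"tz":-0.06,"turn":0,"fingers":12},{"tx":0.25,"ty":0,"tz":-0.14,"turn":0,"fingers":12},{"tx":0.42,"ty":0,"tz":-0.23,"turn":0,"fingers":12},{"tx":0.6,"ty":0,"tz":-0.32,"turn":0,"fingers":12},{"tx":0.78,"ty":0,"tz":-0.41,"turn":0,"fingers":12},{"tx":0.95,"ty":0,"tz":-0.5,"turn":0,"fingers":12},{"tx":0.99,"ty":0,"tz":-0.5,"turn":0,"fingers":12}]' 60
python3 -c "
from h import *
go(435.9,-177.7,190,-79)"
```

```text
clock: 17.0
eef_pos: [458.5, -33.9, 198.6]
eef_rot: [-1.564, -0.004, -1.262]
wrist_force: [0.6, 0.3, -3.7]
finger_gap: 21.6
clock 17.00 pos [458.5 -33.9 198.6] rot [-1.564 -0.004 -1.262] F [ 0.6  0.3 -3.7] gap 21.6 q6 -0.46
need tx 0.6507 ty 0.0432 tz -0.3265 turn 0.0372
```

```bash
python3 -m creep '[{"tx":0.15,"ty":0,"tz":-0.08,"turn":0.01,"fingers":12},{"tx":0.35,"ty":0,"tz":-0.17,"turn":0.02,"fingers":12},{"tx":0.55,"ty":0,"tz":-0.27,"turn":0.037,"fingers":12},{"tx":0.65,"ty":0.02,"tz":-0.326,"turn":0.037,"fingers":12},{"tx":0.65,"ty":0.043,"tz":-0.326,"turn":0.037,"fingers":12},{"tx":0.65,"ty":0.043,"tz":-0.326,"turn":0.037,"fingers":12}]' 60
python3 -c "
from h import *
go(435.9,-177.7,4.8,-79)"
```

```text
clock: 17.6
eef_pos: [435.4, -177.4, 188.4]
eef_rot: [-1.565, -0.001, -1.379]
wrist_force: [-0.0, 1.1, -3.0]
finger_gap: 21.5
clock 17.60 pos [ 435.4 -177.4  188.4] rot [-1.565e+00 -1.000e-03 -1.379e+00] F [-0.   1.1 -3. ] gap 21.5 q6 -0.66
need tx 0.0007 ty 0.9181 tz -0.0030 turn -0.0001
```

```bash
python3 -m creep '[{"tx":0,"ty":0.1,"tz":0,"turn":0,"fingers":12},{"tx":0,"ty":0.25,"tz":0,"turn":0,"fingers":12},{"tx":0,"ty":0.42,"tz":0,"turn":0,"fingers":12},{"tx":0,"ty":0.58,"tz":0,"turn":0,"fingers":12},{"tx":0,"ty":0.72,"tz":0,"turn":0,"fingers":12},{"tx":0,"ty":0.82,"tz":0,"turn":0,"fingers":12},{"tx":0,"ty":0.88,"tz":0,"turn":0,"fingers":12},{"tx":0,"ty":0.9,"tz":0,"turn":0,"fingers":12},{"tx":0,"ty":0.91,"tz":0,"turn":0,"fingers":12},{"tx":0,"ty":0.915,"tz":0,"turn":0,"fingers":12},{"tx":0,"ty":0.918,"tz":0,"turn":0,"fingers":12},{"tx":0,"ty":0.918,"tz":0,"turn":0,"fingers":12}]' 60
python3 -c "
from h import *
go(435.9,-177.7,4.1,-79)"
```

```text
clock: 18.8
eef_pos: [436.7, -177.6, 5.3]
eef_rot: [-1.564, -0.002, -1.379]
wrist_force: [0.6, 0.3, -2.9]
finger_gap: 21.5
clock 18.80 pos [ 436.7 -177.6    5.3] rot [-1.564 -0.002 -1.379] F [ 0.6  0.3 -2.9] gap 21.5 q6 -0.66
need tx -0.0001 ty 0.0061 tz -0.0043 turn -0.0002
```

Still about 1 mm up with the weight on the wrist. I'll lower that last bit, then release and rise.

```bash
python3 -m creep '[{"tx":0,"ty":0.004,"tz":0,"turn":0,"fingers":12},{"tx":0,"ty":0.007,"tz":0,"turn":0,"fingers":12},{"tx":0,"ty":0.007,"tz":0,"turn":0,"fingers":12}]' 60
python3 -m creep '[{"tx":0,"ty":0,"tz":0,"turn":0,"fingers":30},{"tx":0,"ty":0,"tz":0,"turn":0,"fingers":50},{"tx":0,"ty":0,"tz":0,"turn":0,"fingers":60},{"tx":0,"ty":0,"tz":0,"turn":0,"fingers":60},{"tx":0,"ty":0,"tz":0,"turn":0,"fingers":60},{"tx":0,"ty":0,"tz":0,"turn":0,"fingers":60}]'
python3 -m creep '[{"tx":0,"ty":-0.1,"tz":0,"turn":0,"fingers":60},{"tx":0,"ty":-0.3,"tz":0,"turn":0,"fingers":60},{"tx":0,"ty":-0.5,"tz":0,"turn":0,"fingers":60},{"tx":0,"ty":-0.7,"tz":0,"turn":0,"fingers":60},{"tx":0,"ty":-0.9,"tz":0,"turn":0,"fingers":60},{"tx":0,"ty":-0.97,"tz":0,"turn":0,"fingers":60},{"tx":0,"ty":-0.97,"tz":0,"turn":0,"fingers":60}]'
python3 - <<'E'
from h import *
snap("wrist","w8");c=snap("top","t8")
a=cv2.resize(c["frame"][200:320,280:480],None,fx=4,fy=4,interpolation=cv2.INTER_CUBIC);cv2.imwrite("pics/c8.png",a[:,:,::-1])
E
```

```text
clock: 19.1
eef_pos: [436.9, -177.7, 4.2]
eef_rot: [-1.564, -0.002, -1.379]
wrist_force: [-0.9, 0.8, 0.6]
finger_gap: 21.3
clock: 19.7
eef_pos: [436.9, -177.7, 4.2]
eef_rot: [-1.564, -0.002, -1.379]
wrist_force: [-0.2, 0.1, 0.5]
finger_gap: 59.8
clock: 20.4
eef_pos: [436.2, -177.9, 200.2]
eef_rot: [-1.561, -0.004, -1.379]
wrist_force: [0.3, 0.3, -0.6]
finger_gap: 60.0
```

View pics/w8.png

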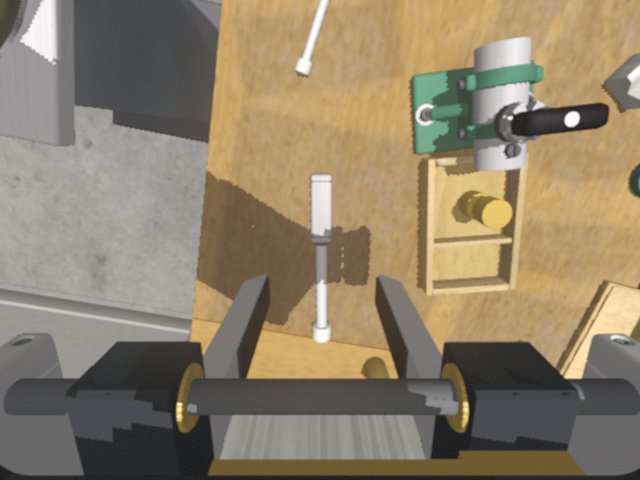

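View pics/c8.png

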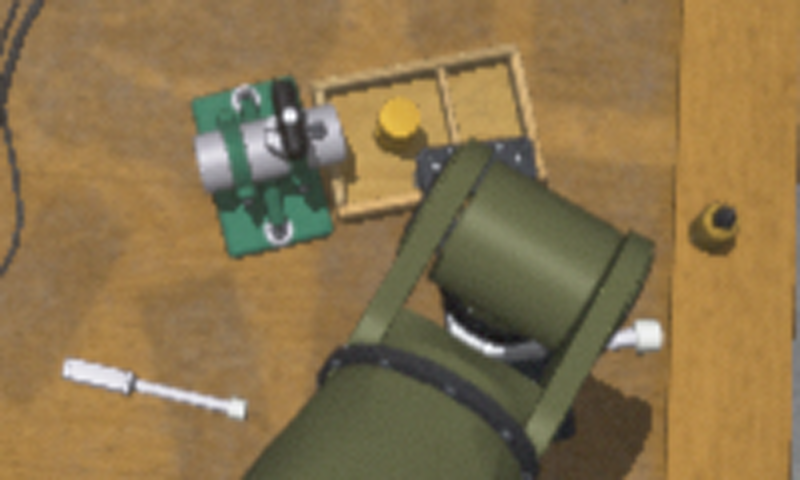

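The drift lies flat at wrist (321,175)–(321,341). The slug stands upright in the tray at (490,210), and the T-bar is across the sleeve at (560,120). Last numeric check before handing in.

```bash
python3 - <<'E'
from h import *
np.set_printoptions(precision=1,suppress=True)
w=load("w8")
for n,p in [("handle",(321,205)),("head",(321,333)),("slug top",(496,212)),("tbar",(590,117)),("tray wall",(515,240))]: print(n,dep(w,*p))
t=load("t8");T=lambda u,v:(280+(u-1.5)/4,200+(v-1.5)/4)
print("slug top view",onz(t,*T(400,119),64),"tray corner diff px: (316,86),(517,50) same")
a=load("top0")["frame"].astype(int);b=t["frame"].astype(int)
for n,(r0,r1,c0,c1) in {"hammer":(245,280,175,245),"vblock":(175,200,318,342),"oiler":(245,268,450,468),"tray far":(208,232,395,412)}.items(): print(n,abs(a-b)[r0:r1,c0:c1].mean().round(1))
E
python3 -c "
from cell import manip
print(manip.sign_off())"
```

```text
handle [ 435.  -164.7   24.1]
head [ 464.1 -316.2   21.9]
slug top [ 596.5 -132.7   63.4]
tbar [584.  -53.3 153.2]
tray wall [ 647.4 -162.5   27.1]
slug top view [ 594.2 -134.2   64. ] tray corner diff px: (316,86),(517,50) same
hammer 4.5
vblock 4.8
oiler 4.4
tray far 4.7
the job is handed in; nothing more can be done
None
```

I parked the plunger with a clockwise quarter turn, then pushed the slug through the sleeve with the larger drift until it fell into the tray. I drew the drift out, laid it back where it had lain, and handed the job in at about 20.5 s of the 72 s. No verdict was reported.

What the last checks showed:
- **Plunger:** the bar top is at 153.2 mm, against 144 mm when down, so it is up about 9 mm, and the bar is across the sleeve.
- **Slug:** it stands upright in the tray's larger compartment rather than lying on its side. Its top is at about 64 mm, so its centre is at about 34 mm, under the 45 mm limit.
- **Drift:** it is released and flat on the bench. Its handle top reads 24 mm and its head top 22 mm. Both should be 22 mm, so the handle reading is about 2 mm high, within the camera's calibration.
- **Tray, hammer, V-block and oil bottle:** comparing the first and last top views, I saw no movement.

Two readings disagreed with what I expected:
- **Push force:** the wrist force read only about 1–2 N where I stopped to read it, not the 10–20 N described. The pictures showed the slug moving all the same.
- **Drift head height before insertion:** two camera views put it at 68.9 mm, while the arm's own pose put it at 66.7 mm. I went by the arm's pose, and the head entered the sleeve without contact.

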